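# Start the clamp bolt of a circuit-board holder

## Robot

A 7-joint arm with a two-finger parallel gripper is mounted at the origin on the work surface. World frame = base frame: x ahead of the robot, y to its left, z up, the work surface at z = 0. Lengths are in m, angles in rad, forces in N, time in s.
With the tool pointing down it reaches from about 0.425 to 0.925 m from the base axis. Payload 6.8 kg.
Tool frame: the origin (TCP) lies between the finger pads, 19 mm behind the fingertips; this is the grasp point; z points along the fingers, y is the line along which they close (so a half turn about z gives the same grasp; the last joint's range is limited). The gripper opens to 85 mm and grips with 20 to 120 N. Pads are 22 mm wide; open, the fingers measure 114 mm over their backs; the gripper's body (76 mm by 85 mm) begins 54 mm behind the grasp point. The pads swing forward as they close: fully open they stand 13 mm farther back than shut.
Start: joints at [1.093, 0.477, 0.022, 1.555, -0.011, 1.109, -0.083], TCP at [0.244, -0.629, 0.25] pointing down, gripper open.
Joint ranges: [-2.96, 2.96], [-0.34, 2.1], [-1.41, 1.46], [0.24, 2.44], [-1.37, 4.51], [0.17, 1.92], [-2.96, 2.96]. Speed limits (rad/s): [2.39, 2.39, 3.14, 3.14, 3.14, 3.14, 3.14].

## Interface

Orientations are given as a unit quaternion [x, y, z, w].
In Python, from station import manip, eyes, ticket, finder gives the robot as it stands. The module is installed in compiled form; this text tells all that it offers.
- The arm moves only by the shell command python3 -m crank 'ROWS' [OPENING]. ROWS is JSON, a list of rows, each a list of 2 entries, a list of its own where there are three numbers: the shift along the tool's x, y, z each as a share of 25 cm, from -1 to 1, then the turn about the tool's z as a share of 90 degrees, from -1 to 1. A call has 1 to 12 rows; each row shifts and turns the commanded pose from where the row before left it, along the tool's axes as they then stand; what a row does not reach is not made up. A row lasts 1/10 s, in which the tool goes at most 50 mm and 8.59 degrees, less where a joint would pass 70% of its speed; a pose out of reach is approached as far as the arm can. A call with a number of a shift or a turn outside -1 to 1 is refused whole. A call with a gripper value outside its range is refused whole. OPENING is the opening, from -1 (shut) to 1 (fully open), set as the call begins (- or left out, the last holds). The fingers move at their own pace and stop on an object; the grip force is fixed at half the most. Time passes only in rows, so rows that do not move let the fingers close. It gives the time, the measured TCP pose, the force, the opening and the grip force at its end, in the units of the state.
- manip.state(): the state, without advancing time (a new reading comes with each control period).
- eyes.snapshot(name): name is "scene" or "top" or "wrist"; returns a dict with "color" (420x560x3 uint8, red, green, blue), "depth" (420x560 float32, m along the optical axis (not along the pixel's ray), 0 where there is no reading), "camera_matrix" (3x3 intrinsics, pixels), "view" (4x4, takes a point from world to camera coordinates); the wrist camera has in their place "hand_eye" (4x4, takes a point from camera to tool coordinates, whose origin is the TCP and whose axes are the flange's). Camera axes: x right, y up, looking along -z (the intrinsics and any distortion apply to the point x, -y, -z); pixel columns grow to the right and rows downward; lengths in m; the calibration is good to about 2 mm. A picture is of the moment at which its call begins: read the wrist's pose just before it.
- ticket.close_job(): hands the job in; it is judged then, once.
Trained networks look in a picture, given as the dict that the camera call returned (one of the last four; its "shot" number tells which), for a name from the list of things; names that differ only in an ending like _2 or _b are one class to them, and where a whole thing is asked for, a point or a joint stands for the part that bears it (a point fixed in the world has none). Each returns a list of dicts, best first, with "conf" (0 to 1); they miss things now and then, are a little off and sometimes report something else, mostly with a low value. They report only what shows in the picture. A call takes as long as a camera call. They do not tell look-alikes from the thing itself.
- finder.masks_of(picture, target): "mask" (420x560 bool, what is visible of it) and "bbox" ([left, top, width, height] in pixels, round what is visible of it).
The state is a dict: "t": time; "joint_pos": joint angles; "joint_vel": joint speeds; "effort": joint torques, N m; "ee_pos": TCP position; "tcp_rot": TCP orientation; "wrist_force": force on the tool from outside, world axes, zero at the start; "ft_torque": the same for the moment, N m; "width": finger opening in m; "finger_force": force on a finger pad.
Only numpy, scipy, OpenCV 4.12 (cv2) and the standard library are available. Lean on these libraries where they do the work, as an engineer would, in place of code of your own. Each camera call takes 0.05 s, during which the arm holds its last target. There are 200 camera calls.

## Task

One of the two board holders on the bench has its hex bolt standing proud, set loosely in the mouth of its threaded boss. Turn that bolt backward (anticlockwise seen from above) until you feel it drop, to find the start of the thread, then turn it forward (clockwise) one full turn so that it is started but not screwed home. Finish still gripping the bolt's head, and leave the other things on the bench alone.

Things in the scene. Friction and masses are not known exactly. Their poses are not given: they have to be found in the camera images.
- bolt: Loose dark steel hex bolt, 0.25-0.46 kg, 79 mm long, upright in the boss. Origin at the centre of its foot, z up to the head. Shank 22 mm diameter; hex head 36 mm across flats, 41.6 across corners, 24 mm tall (55 to 79 mm above the foot); two flats face its +x and -x, the rest 60 degrees on. At the start the head's underside is 24-29 mm above the boss rim.
- bolt_head (a point): Point on the bolt's axis 74 mm above the foot, 5 mm below the top of the head: with the TCP here the fingertips reach about down to the head's underside and stay clear of the boss rim. Axes as the bolt's.
- bolt_lug (a point): Outer end of one of the bolt's three small thread lugs (120 degrees apart, reaching 16 mm from the axis): 15 mm along the bolt's +x, 24 mm above its foot. Axes as the bolt's. At the start the lugs rest on top of the boss's thread, not under it.
- nut_plate: Board holder under the loose bolt, fixed: aluminium plate 90 x 80 x 8 mm, round boss at its centre, 46 mm outside diameter, rim 62 mm above the bench. Origin at the centre of the underside, below the bolt's axis, z up. A grey jaw with a green board edge, 39 mm tall, stands along its +x edge. One turn after the drop the bolt's foot is about 14 mm above this origin, 7 mm of shank showing.
- done_plate: The other board holder, same plate and boss, whose bolt is already screwed home (fixed, head resting on the rim, top of the head 86 mm above the bench). Origin at the centre of the underside. Not to be worked on.
- screwdriver: Bystander: a screwdriver lying along its x on the bench between the two holders, origin under its middle.
- meter: Bystander: a red multimeter lying flat, 50 x 100 x 34 mm, beyond the holders, origin at the centre of its underside.
- flux_jar: Bystander: a small jar, 50 mm diameter, 60 mm tall, origin at the centre of its underside.
- boss_mouth (a point): Centre of the boss rim. Right-hand three-start thread: clockwise from above goes down, 16.5 mm a turn. Turned anticlockwise the bolt climbs at that rate and, 20 to 115 degrees from its start, drops 5.5 mm by its own weight once let go or held loosely (a firm grip holds it up). Then clockwise draws it down; play 1.6 mm up-down, 1 mm sideways; it stays where it is when let go.
Mind the look-alikes: they are no part of the job. What is shaped like the bolt but purple is not meant.

How it is judged:
On the way:
1. the bolt has been turned backward until its lugs dropped off the end of the thread (y of bolt_lug in the frame of nut_plate above 0.0005 m and x of bolt_lug in the frame of nut_plate above -0.004 m and z of bolt in the frame of nut_plate between 0.0285 and 0.0355 m), for 0.1 s.
At the end, for the whole second after the job is handed in: The bolt has been drawn down by one turn of thread after the drop (within about a quarter of a turn: its foot 10.2 to 18.5 mm above the bench), stands upright within 7 degrees on the boss's axis, is at rest, and the fingers still grip it with more than 3 N (z of bolt in the frame of nut_plate between 0.0102 and 0.0185 m and horizontal distance between bolt and nut_plate below 0.004 m and angle between bolt's own z axis and vertical below 0.12 rad and linear speed of bolt below 0.01 m/s and angular speed of bolt below 0.1 rad/s and contact force between the fingers and bolt above 3 N); the arm keeps its last pose, push and grip.
It fails at once if the bolt is pulled out of the boss (z of bolt in the frame of nut_plate above 0.05 m).
It fails at once if a bystander is disturbed (distance of any of screwdriver, meter, flux_jar from where it was at the start of the episode above 0.02 m).
It also fails if it takes over 72 s, if anything falls off the work surface, if the arm or the gripper's body presses on something with over 40 N, if the wrist force passes 120 N, or if a joint passes its speed limit or range.

## Working session

There is one attempt and no reset: what is moved stays moved. The work goes in short steps, Python scripts to look and compute and a shell command to move; the robot and the scene stay as the last step left them, time stands still between calls to the robot, and variables do not carry over. Pictures are saved under pics/ and viewed, at most 10 in all, crops included, and the job is handed in when it is done.

```bash
mkdir -p pics
cat > h.py <<'E'
import numpy as np,cv2
from station import manip,eyes,ticket,finder
from scipy.spatial.transform import Rotation as R
def world(p):
    K=p["camera_matrix"];d=p["depth"];v,u=np.mgrid[:420,:560]
    c=np.stack([(u-K[0,2])/K[0,0]*d,-(v-K[1,2])/K[1,1]*d,-d],-1)
    if "view" in p: M=np.linalg.inv(p["view"])
    else:
        s=p["st"];T=np.eye(4);T[:3,:3]=R.from_quat(s["tcp_rot"]).as_matrix();T[:3,3]=s["ee_pos"];M=T@p["hand_eye"]
    return c@M[:3,:3].T+M[:3,3]
def snap(n):
    s=manip.state();p=eyes.snapshot(n);p["st"]=s;return p
def save(p,n): cv2.imwrite("pics/"+n,p["color"][...,::-1])
E
python3 - <<'E'
from h import *
s=manip.state();print(s)
a=snap("scene");b=snap("top")
cv2.imwrite("pics/a.png",cv2.resize(np.vstack([a["color"],b["color"]]),(400*560//420*1,600))[...,::-1]) if 0 else None
save(a,"scene.png");save(b,"top.png")
for n,p in(("scene",a),("top",b)):
  W=world(p)
  for t in("bolt","nut_plate","done_plate","flux_jar","meter","screwdriver"):
    for m in finder.masks_of(p,t):
      q=W[m["mask"]&(p["depth"]>0)]
      print(n,t,round(m["conf"],2),m["bbox"],np.median(q,0).round(3),np.percentile(q,98,axis=0).round(3) if len(q) else "", np.median(p["color"][m["mask"]],0))
E
```

```text
{'t': 0.0, 'joint_pos': array([ 1.09289434,  0.47781052,  0.02232758,  1.55647216, -0.01149526,
        1.10927245, -0.08308026]), 'joint_vel': array([ 0.00021086, -0.00057378, -0.00043338,  0.00106878,  0.00097313,
        0.0007202 , -0.0007875 ]), 'effort': array([-1.32132760e-05, -5.96452975e+01,  1.60813518e+00, -2.81196767e+01,
        1.25167030e-02,  9.43826220e-03,  4.36247979e-05]), 'ee_pos': array([ 0.24375655, -0.62884798,  0.24900971]), 'tcp_rot': array([ 9.82949077e-01,  1.83875694e-01, -2.34798426e-04, -8.86660807e-04]), 'wrist_force': array([0.16970625, 0.3375627 , 0.1194743 ]), 'ft_torque': array([ 0.03453394, -0.00718113,  0.05296124]), 'finger_force': 0.0, 'width': 0.08559336066426147}
scene bolt 0.87 [168.4, 152.3, 16.0, 42.3] [ 0.553 -0.234  0.06 ] [ 0.564 -0.223  0.078] [141.  65. 180.]
scene bolt 0.7 [222.6, 135.8, 19.6, 32.6] [ 0.408 -0.183  0.073] [ 0.495 -0.124  0.109] [142.  74. 180.]
scene bolt 0.59 [203.9, 190.3, 23.1, 41.6] [ 0.626 -0.082  0.06 ] [ 0.636 -0.069  0.079] [139.  67. 177.]
scene nut_plate 0.56 [216.0, 172.6, 38.3, 40.2] [ 0.528 -0.109  0.026
[... 705 characters left out ...]
 16.9] [ 0.615 -0.087  0.079] [ 0.634 -0.07   0.083] [162.  86. 202.]
top nut_plate 0.67 [350.6, 229.6, 46.2, 53.9] [ 0.513 -0.117  0.009] [ 0.555 -0.086  0.063] [246. 241. 246.]
top nut_plate 0.43 [372.8, 242.4, 24.1, 24.0] [ 0.509 -0.129  0.112] [ 0.528 -0.112  0.115] [110. 113. 118.]
top done_plate 0.68 [224.4, 223.6, 45.0, 50.3] [0.523 0.133 0.01 ] [0.567 0.177 0.088] [219. 212. 220.]
top flux_jar 0.94 [147.1, 205.5, 26.4, 28.2] [0.583 0.309 0.06 ] [0.606 0.335 0.063] [254. 254. 252.]
top meter 0.65 [281.2, 130.3, 47.3, 26.7] [0.743 0.018 0.034] [0.771 0.067 0.042] [180.  64.  60.]
top screwdriver 0.94 [295.4, 190.3, 14.9, 95.9] [0.507 0.015 0.023] [0.636 0.03  0.028] [ 85.5 192.  110. ]
```

View pics/scene.png

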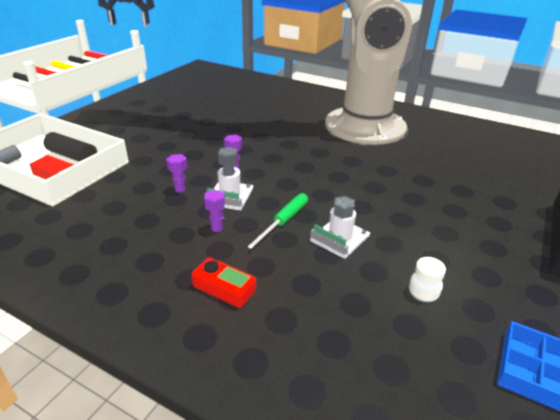

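View pics/top.png

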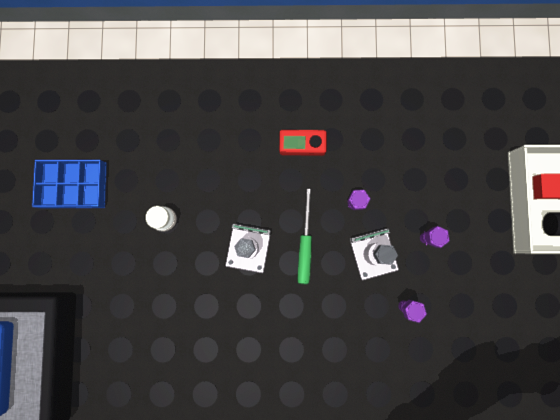

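Candidates: the purple look-alikes are at top-image pixels (360,199), (437,237) and (415,311). The done bolt is at (246,247), with its head low at about 0.086. The grey bolt at (386,254) has its top at about 0.113, so it stands proud and is the target. I'll check it in a close crop.

Run:
```python
from h import *
a=cv2.imread("pics/top.png")[200:310,200:450];b=cv2.imread("pics/scene.png")[125:260,150:400]
f=lambda i:cv2.resize(i,(600,int(i.shape[0]*2.4)),interpolation=cv2.INTER_CUBIC)
cv2.imwrite("pics/crop.png",np.vstack([f(a),f(b)]))
```

```text
(no output)
```

View pics/crop.png

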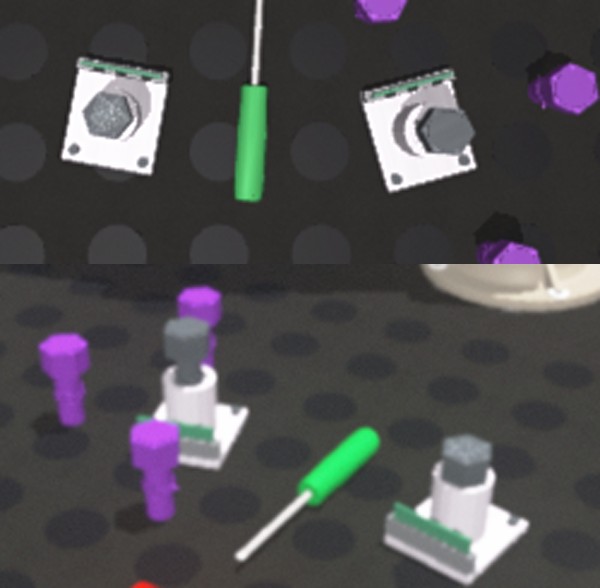

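```bash
python3 -m crank '[[[0.14,-0.123,0],0],[[0.14,-0.123,0],0],[[0.14,-0.123,0],0],[[0.14,-0.123,0],0],[[0.14,-0.123,0],0],[[0.14,-0.123,0],0],[[0.14,-0.123,0],0],[[0.14,-0.123,0],0],[[0.14,-0.123,0],0],[[0.14,-0.123,0],0],[[0,0,0],0],[[0,0,0],0]]'
```

```text
t: 1.9
ee_pos: [0.4597, -0.2152, 0.2502]
tcp_rot: [0.983, 0.185, 0.0, 0.0]
wrist_force: [0.0, 0.1, 0.2]
width: 0.0857
finger_force: 0.0
```

The crop confirms it: the right-hand holder (top pixel 386,254) has the grey bolt with shank showing. Next is a close wrist look.

```bash
cat >> h.py <<'E'
def hexfit(p,zlo,zhi,c0,r=0.035):
    W=world(p);m=(p["depth"]>0)&(W[...,2]>zlo)&(W[...,2]<zhi)&(np.hypot(W[...,0]-c0[0],W[...,1]-c0[1])<r)
    q=W[m]
    if len(q)<30: return None
    z=np.median(q[:,2]);q=q[np.abs(q[:,2]-z)<.004];xy=q[:,:2].astype(np.float32)
    h=cv2.convexHull(xy)[:,0];best=None
    for a in np.radians(np.arange(-30,30,1)):
        pr=[h@[np.cos(a+k*np.pi/3),np.sin(a+k*np.pi/3)] for k in range(3)]
        w=sum(x.max()-x.min() for x in pr)/3
        if best is None or w<best[0]: best=(w,np.degrees(a))
    c,_=cv2.minEnclosingCircle(xy)
    return dict(n=len(q),c=np.round(c,4),z=round(float(z),4),flats=round(float(best[0]),4),ang=round(float(best[1]),1))
E
python3 - <<'E'
from h import *
p=snap("wrist");save(p,"w1.png");print(p["hand_eye"].round(3),p["st"]["joint_pos"].round(2))
print(hexfit(p,.095,.13,(.507,-.13),.05))
W=world(p);m=(np.abs(W[...,2]-.008)<.004)&(np.hypot(W[...,0]-.507,W[...,1]+.13)<.07);
if m.sum()>50: print(m.sum(),cv2.minAreaRect(W[m][:,:2].astype(np.float32)))
p=snap("top");print(hexfit(p,.095,.13,(.507,-.13),.05))
W=world(p);m=(np.abs(W[...,2]-.009)<.005)&(np.hypot(W[...,0]-.507,W[...,1]+.13)<.07)&(p["color"].min(2)>150);print(m.sum(),cv2.minAreaRect(W[m][:,:2].astype(np.float32)))
E
```

```text
[[-0.001  0.955  0.295  0.075]
 [ 1.     0.001 -0.001 -0.001]
 [-0.001  0.295 -0.955 -0.123]
 [ 0.     0.     0.     1.   ]] [ 0.49  0.21 -0.21  1.94  0.05  1.   -0.93]
{'n': 2074, 'c': array([ 0.5083, -0.1309]), 'z': 0.1105, 'flats': 0.0363, 'ang': -4.0}
3214 ((0.504761815071106, -0.13173800706863403), (0.0829022005200386, 0.08020108193159103), 15.160204887390137)
{'n': 335, 'c': array([ 0.5093, -0.1307]), 'z': 0.1118, 'flats': 0.0359, 'ang': -4.0}
790 ((0.50390625, -0.1316942721605301), (0.07981284707784653, 0.07981016486883163), 15.47070598602295)
```

View pics/w1.png

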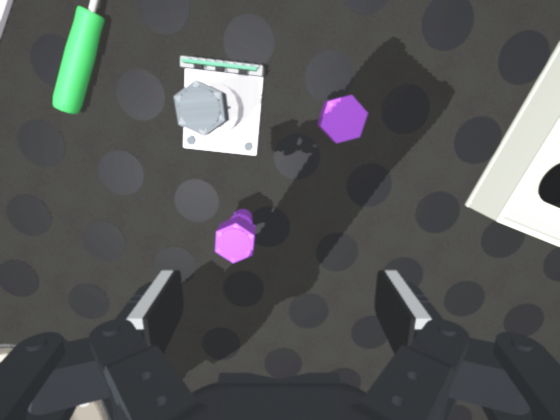

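The wrist image shows the bolt head at about (201,108) with its plate, and purple decoys at (343,119) and (235,240). Now I'll go above the bolt and turn 55° clockwise to line up with the flats.

```bash
python3 -m crank '[[[0.152,-0.122,0],0],[[0.152,-0.122,0],0],[[0,0,0.05],0.0877],[[0,0,0.05],0.0877],[[0,0,0.05],0.0877],[[0,0,0.05],0.0877],[[0,0,0],0.0877],[[0,0,0],0.0877],[[0,0,0],0.0877],[[0,0,0],0],[[0,0,0],0],[[0,0,0],0]]'
cat > loc.py <<'E'
from h import *
p=snap("wrist");s=p["st"];f=hexfit(p,.08,.13,(.5085,-.1308),.035)
M=R.from_quat(s["tcp_rot"]).as_matrix();y=np.degrees(np.arctan2(M[1,1],M[0,1]))
print("t",round(s["t"],2),"tcp",s["ee_pos"].round(4),"yaw_y",y.round(1),"j",s["joint_pos"].round(2),"w",round(s["width"],4),"F",s["wrist_force"].round(1),"tau",s["ft_torque"].round(2),"ff",round(s["finger_force"],1));print(f)
if f and f["n"]>300:
    d=M.T@np.r_[f["c"]-s["ee_pos"][:2],0];e=(f["ang"]-y+30)%60-30
    print("shift units x,y",(d/.25).round(4)[:2],"turn units",round(-e/90,3),"z units to head-5mm",round((s["ee_pos"][2]-f["z"]+.005)/.25,4),"foot",round(f["z"]-.079,4))
E
python3 loc.py
```

```text
t: 3.2
ee_pos: [0.5079, -0.1325, 0.2]
tcp_rot: [0.956, -0.292, 0.0, 0.0]
wrist_force: [-0.5, -0.3, 0.8]
width: 0.085
finger_force: 0.0
t 3.2 tcp [ 0.5079 -0.1325  0.2   ] yaw_y -124.0 j [ 0.22  0.29 -0.1   1.96  0.04  0.89 -2.06] w 0.085 F [-0.5 -0.3  0.8] tau [0.02 0.01 0.03] ff 0.0
{'n': 2350, 'c': array([ 0.5083, -0.1308]), 'z': 0.1103, 'flats': 0.0364, 'ang': -4.0}
shift units x,y [-0.0024 -0.0068] turn units 0.0 z units to head-5mm 0.379 foot 0.0313
```

```bash
python3 -m crank '[[[-0.0024,-0.0068,0.1],0],[[0,0,0.1],0],[[0,0,0.1],0],[[0,0,0.076],0],[[0,0,0],0],[[0,0,0],0]]'; python3 loc.py; python3 -m crank '[[[0,0,0],0],[[0,0,0],0],[[0,0,0],0],[[0,0,0],0],[[0,0,0],0],[[0,0,0],0],[[0,0,0],0],[[0,0,0],0]]' -1; python3 loc.py
```

```text
t: 3.85
ee_pos: [0.5085, -0.1302, 0.1063]
tcp_rot: [0.956, -0.293, -0.0, -0.0]
wrist_force: [-0.3, -0.6, 1.0]
width: 0.0851
finger_force: 0.0
t 3.85 tcp [ 0.5085 -0.1302  0.1063] yaw_y -124.0 j [ 0.21  0.43 -0.09  2.03  0.06  0.69 -2.09] w 0.0851 F [-0.3 -0.6  1. ] tau [-0.05 -0.02 -0.02] ff 0.0
{'n': 6175, 'c': array([ 0.5083, -0.1306]), 'z': 0.1102, 'flats': 0.037, 'ang': -4.0}
shift units x,y [-0.      0.0018] turn units -0.0 z units to head-5mm 0.0042 foot 0.0312
t: 4.7
ee_pos: [0.509, -0.1301, 0.1067]
tcp_rot: [0.956, -0.293, 0.001, -0.0]
wrist_force: [-0.7, 1.4, 6.4]
width: 0.0346
finger_force: 60.8
t 4.7 tcp [ 0.509  -0.1301  0.1067] yaw_y -124.1 j [ 0.21  0.43 -0.09  2.03  0.06  0.69 -2.09] w 0.0346 F [-0.7  1.4  6.4] tau [0.1  0.21 0.01] ff 60.8
{'n': 6719, 'c': array([ 0.5139, -0.1335]), 'z': 0.1103, 'flats': 0.0473, 'ang': -5.0}
shift units x,y [0.0238 0.0005] turn units 0.01 z units to head-5mm 0.0056 foot 0.0313
```

Foot is at about 31 mm, so the drop should come at roughly 100° (thread geometry: 14 mm + 16.5 mm ≈ 30.5 mm after the drop). I'll turn back 80° while climbing at the thread pitch.

```bash
python3 -m crank '[[[0,0,-0.0013],-0.081],[[0,0,-0.0013],-0.081],[[0,0,-0.0013],-0.081],[[0,0,-0.0013],-0.081],[[0,0,-0.0013],-0.081],[[0,0,-0.0013],-0.081],[[0,0,-0.0013],-0.081],[[0,0,-0.0013],-0.081],[[0,0,-0.0013],-0.081],[[0,0,-0.0013],-0.081],[[0,0,-0.0013],-0.081],[[0,0,0],0]]'; python3 -m crank '[[[0,0,0],0],[[0,0,0],0],[[0,0,0],0],[[0,0,0],0]]' 0.1; python3 loc.py
```

```text
t: 5.95
ee_pos: [0.5084, -0.1308, 0.1098]
tcp_rot: [0.92, 0.392, -0.0, 0.0]
wrist_force: [-1.7, -1.7, 6.3]
width: 0.0349
finger_force: 60.9
t: 6.35
ee_pos: [0.5084, -0.1298, 0.1094]
tcp_rot: [0.92, 0.392, -0.0, -0.0]
wrist_force: [0.2, 0.8, 0.4]
width: 0.0469
finger_force: 0.0
t 6.35 tcp [ 0.5084 -0.1298  0.1094] yaw_y -43.9 j [ 0.48  0.45 -0.43  2.01  0.28  0.73 -0.89] w 0.0469 F [0.2 0.8 0.4] tau [-0.01  0.04  0.01] ff 0.0
{'n': 7018, 'c': array([ 0.5135, -0.1256]), 'z': 0.1132, 'flats': 0.0532, 'ang': 6.0}
shift units x,y [0.0263 0.003 ] turn units 0.112 z units to head-5mm 0.005 foot 0.0342
```

```bash
python3 -m crank '[[[0,0,0],0],[[0,0,0],0],[[0,0,0],0],[[0,0,0],0],[[0,0,-0.0011],-0.067],[[0,0,-0.0011],-0.067],[[0,0,0],0]]' -1 | grep -E "width|finger"; python3 -m crank '[[[0,0,0],0],[[0,0,0],0],[[0,0,0],0],[[0,0,0],0]]' 0.1|grep ee; python3 loc.py
```

```text
width: 0.0349
finger_force: 61.3
ee_pos: [0.5084, -0.1299, 0.1102]
t 7.5 tcp [ 0.5084 -0.1299  0.1102] yaw_y -31.8 j [ 0.52  0.46 -0.48  2.01  0.31  0.74 -0.7 ] w 0.047 F [-0.1 -0.3 -0.3] tau [-0.03 -0.02 -0.05] ff 0.0
{'n': 6409, 'c': array([ 0.5124, -0.1246]), 'z': 0.1092, 'flats': 0.0533, 'ang': -27.0}
shift units x,y [0.0265 0.0022] turn units -0.054 z units to head-5mm 0.024 foot 0.0302
```

Dropped: foot went from about 34.5 to 30.2 mm, with the lug at about +13°. Next: open wider, swing back 180°, lower 6 mm and take a look.

```bash
python3 -m crank '[[[0,0,0],0],[[0,0,0],0],[[0,0,0],-0.095],[[0,0,0],-0.095],[[0,0,0],-0.095],[[0,0,0],-0.095],[[0,0,0],-0.095],[[0,0,0],-0.095],[[0,0,0],-0.095],[[0,0,0],-0.095],[[0,0,0],-0.095],[[0,0,0],-0.095]]' 0.7 | grep ee;  python3 -m crank '[[[0,0,0],-0.095],[[0,0,0],-0.095],[[0,0,0],-0.095],[[0,0,0],-0.095],[[0,0,0],-0.095],[[0,0,0],-0.095],[[0,0,0],-0.095],[[0,0,0],-0.095],[[0,0,0],-0.095],[[0,0,0],-0.095],[[0,0,0],-0.095],[[0,0,0.024],0]]' |grep -E "ee|force"; python3 loc.py; python3 -c "
from h import *
save(snap('wrist'),'w2.png')"
```

```text
ee_pos: [0.5084, -0.1302, 0.1102]
ee_pos: [0.5088, -0.1303, 0.1041]
wrist_force: [0.8, -0.3, -0.5]
finger_force: 0.0
t 9.95 tcp [ 0.5088 -0.1303  0.1041] yaw_y 147.8 j [ 1.    0.75 -1.17  1.98  0.83  1.01  2.  ] w 0.0723 F [ 0.8 -0.3 -0.5] tau [ 0.02 -0.02 -0.02] ff 0.0
{'n': 6249, 'c': array([ 0.5073, -0.131 ]), 'z': 0.1091, 'flats': 0.0369, 'ang': 28.0}
shift units x,y [0.0056 0.0036] turn units -0.003 z units to head-5mm 0.0002 foot 0.0301
```

View pics/w2.png

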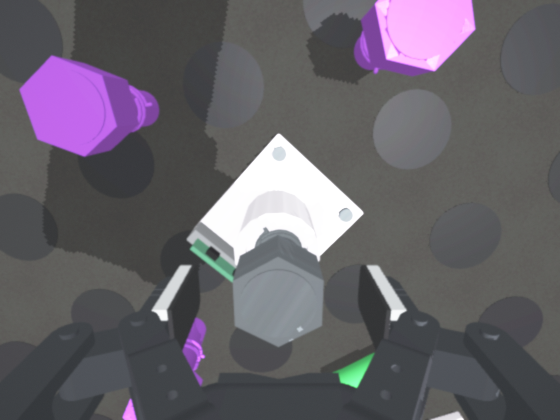

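The head (about 278,293) sits centred between the pads with its flats aligned. Grip and turn forward 180°.

```bash
python3 -m crank '[[[0,0,0],0],[[0,0,0],0],[[0,0,0],0],[[0,0,0],0],[[0,0,0],0],[[0,0,0],0],[[0,0,0],0]]' -1 | grep -E "width|force"; python3 -m crank '[[[0,0,0.0016],0.095],[[0,0,0.0016],0.095],[[0,0,0.0016],0.095],[[0,0,0.0016],0.095],[[0,0,0.0016],0.095],[[0,0,0.0016],0.095],[[0,0,0.0016],0.095],[[0,0,0.0016],0.095],[[0,0,0.0016],0.095],[[0,0,0.0016],0.095],[[0,0,0],0]]'; python3 loc.py
```

```text
wrist_force: [0.5, -0.6, 3.0]
width: 0.035
finger_force: 60.9
t: 11.85
ee_pos: [0.5088, -0.1304, 0.1005]
tcp_rot: [0.241, 0.971, -0.0, 0.001]
wrist_force: [1.8, -1.1, 2.2]
width: 0.0346
finger_force: 60.8
t 11.85 tcp [ 0.5088 -0.1304  0.1005] yaw_y 62.1 j [ 0.8   0.58 -0.85  1.99  0.6   0.83  0.69] w 0.0346 F [ 1.8 -1.1  2.2] tau [-0.36 -0.27 -0.03] ff 60.8
{'n': 6838, 'c': array([ 0.5019, -0.1271]), 'z': 0.1054, 'flats': 0.0476, 'ang': 2.0}
shift units x,y [ 0.0306 -0.0012] turn units 0.002 z units to head-5mm 0.0004 foot 0.0264
```

```bash
python3 -m crank '[[[0,0,0.0016],0.095],[[0,0,0.0016],0.095],[[0,0,0.0016],0.095],[[0,0,0.0016],0.095],[[0,0,0.0016],0.095],[[0,0,0.0016],0.095],[[0,0,0.0016],0.095],[[0,0,0.0016],0.095],[[0,0,0.0016],0.095],[[0,0,0.0016],0.095],[[0,0,0.0016],0.095],[[0,0,0],0]]' |grep force; python3 loc.py;  python3 -m crank '[[[0,0,0.0016],0.095],[[0,0,0.0016],0.095],[[0,0,0.0016],0.095],[[0,0,0.0016],0.095],[[0,0,0.0016],0.095],[[0,0,0.0016],0.095],[[0,0,0.0016],0.095],[[0,0,0.0016],0.095],[[0,0,0.0016],0.095],[[0,0,0],0]]' |grep force; python3 loc.py
```

```text
wrist_force: [0.1, -1.7, 7.4]
finger_force: 61.4
t 13.1 tcp [ 0.5085 -0.1307  0.096 ] yaw_y -31.8 j [ 0.5   0.48 -0.46  2.01  0.32  0.72 -0.71] w 0.035 F [ 0.1 -1.7  7.4] tau [-0.59  0.08 -0.09] ff 61.4
{'n': 6851, 'c': array([ 0.5112, -0.1246]), 'z': 0.101, 'flats': 0.0477, 'ang': 27.0}
shift units x,y [ 0.0264 -0.0035] turn units 0.013 z units to head-5mm 0.0 foot 0.022
wrist_force: [-1.1, -1.8, 9.0]
finger_force: 61.7
t 14.15 tcp [ 0.5084 -0.1304  0.0924] yaw_y -108.8 j [ 0.24  0.45 -0.13  2.03  0.1   0.66 -1.85] w 0.0348 F [-1.1 -1.8  9. ] tau [-0.56  0.32 -0.19] ff 61.7
{'n': 6836, 'c': array([ 0.5141, -0.1321]), 'z': 0.0976, 'flats': 0.0474, 'ang': 13.0}
shift units x,y [ 0.0238 -0.0009] turn units -0.02 z units to head-5mm -0.0007 foot 0.0186
```

```bash
python3 -m crank '[[[0,0,0],0],[[0,0,0],0],[[0,0,0],0],[[0,0,0],-0.0952],[[0,0,0],-0.0952],[[0,0,0],-0.0952],[[0,0,0],-0.0952],[[0,0,0],-0.0952],[[0,0,0],-0.0952],[[0,0,0],-0.0952],[[0,0,0],-0.0952],[[0,0,0],-0.0952]]' 0.7 | grep ee;  python3 -m crank '[[[0,0,0],-0.0952],[[0,0,0],-0.0952],[[0,0,0],-0.0952],[[0,0,0],-0.0952],[[0,0,0],-0.0952],[[0,0,0],0]]' |grep -E "ee|force"; python3 loc.py
```

```text
ee_pos: [0.5081, -0.1299, 0.0918]
ee_pos: [0.5081, -0.1301, 0.0917]
wrist_force: [0.5, -0.5, -0.2]
finger_force: 0.0
t 16.0 tcp [ 0.5081 -0.1301  0.0917] yaw_y 11.3 j [ 0.65  0.53 -0.65  2.01  0.46  0.75 -0.08] w 0.0725 F [ 0.5 -0.5 -0.2] tau [ 0.05 -0.03 -0.01] ff 0.0
{'n': 6240, 'c': array([ 0.5151, -0.1282]), 'z': 0.0973, 'flats': 0.0434, 'ang': 10.0}
shift units x,y [0.0018 0.0291] turn units 0.014 z units to head-5mm -0.0024 foot 0.0183
```

```bash
python3 -m crank '[[[0,0,0],0],[[0,0,0],0],[[0,0,0],0],[[0,0,0],0],[[0,0,0],0],[[0,0,0],0],[[0,0,0],0]]' -1 | grep -E "width|force"; python3 loc.py; python3 -m crank '[[[0,0,0.0016],0.0952],[[0,0,0.0016],0.0952],[[0,0,0.0016],0.0952],[[0,0,0.0016],0.0952],[[0,0,0.0016],0.0952],[[0,0,0.0016],0.0952],[[0,0,0.0016],0.0952],[[0,0,0.0016],0.0952],[[0,0,0.0016],0.0952],[[0,0,0.0016],0.0952],[[0,0,0.0016],0.0952],[[0,0,0.0016],0.0952]]'|grep force; python3 -m crank '[[[0,0,0],0],[[0,0,0],0],[[0,0,0],0]]'; python3 loc.py;python3 -c "
from h import *
save(snap('scene'),'s2.png')
i=cv2.imread('pics/s2.png')[100:280,130:400];cv2.imwrite('pics/s2c.png',cv2.resize(i,(780,520)))"
```

```text
wrist_force: [0.9, 0.7, 1.5]
width: 0.0349
finger_force: 60.3
t 16.75 tcp [ 0.5089 -0.1301  0.0923] yaw_y 11.2 j [ 0.64  0.53 -0.64  2.01  0.46  0.75 -0.08] w 0.0349 F [0.9 0.7 1.5] tau [-0.08 -0.27  0.  ] ff 60.3
{'n': 6782, 'c': array([ 0.5067, -0.1231]), 'z': 0.098, 'flats': 0.0481, 'ang': 11.0}
shift units x,y [ 0.0291 -0.0031] turn units 0.002 z units to head-5mm -0.0026 foot 0.019
wrist_force: [0.0, -1.7, 2.2]
finger_force: 60.6
t: 18.3
ee_pos: [0.5086, -0.1304, 0.0875]
tcp_rot: [1.0, -0.013, 0.0, 0.0]
wrist_force: [-0.2, -2.2, 4.6]
width: 0.035
finger_force: 60.6
t 18.3 tcp [ 0.5086 -0.1304  0.0875] yaw_y -91.5 j [ 0.3   0.46 -0.21  2.03  0.15  0.66 -1.6 ] w 0.035 F [-0.2 -2.2  4.6] tau [-0.48 -0.1  -0.04] ff 60.6
{'n': 6779, 'c': array([ 0.5145, -0.1301]), 'z': 0.0932, 'flats': 0.0482, 'ang': 28.0}
shift units x,y [ 0.0235 -0.0019] turn units 0.006 z units to head-5mm -0.0028 foot 0.0142
```

View pics/s2c.png

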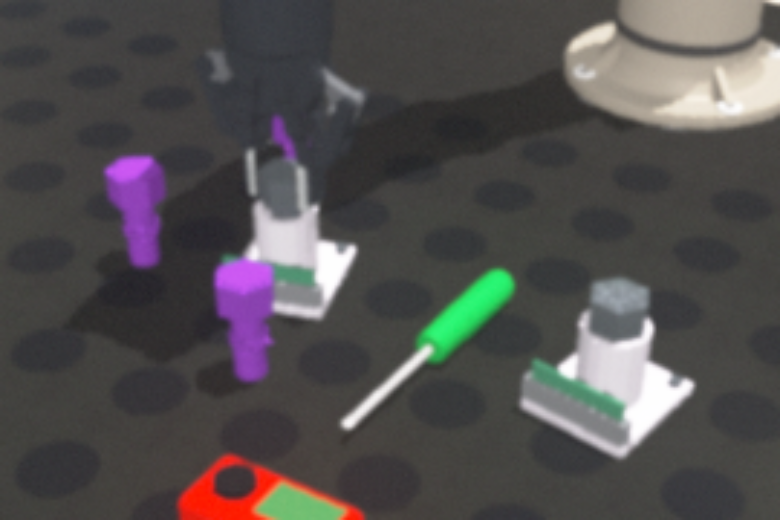

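The crop shows the gripper on the bolt head, just above the boss (about 285,190), with the bystanders where they were. The foot is at 14.2 mm and the grip is 60 N, so I'll hand in.

```bash
python3 -c "
from station import ticket
print(ticket.close_job())"
```

```text
the job is handed in; nothing more can be done
None
```

I turned the bolt back about 92° until it dropped, then forward one full turn; its foot measured 14.2 mm above the bench, still gripped at about 60 N. I handed the job in at about 18 s, with no verdict returned.

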